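# Stand the weighted feeder float heavy end down

### The job

One end of the white feeder float on the wooden rack is weighted, but it does not show which. Lift the float clear of the rack, level, and feel from its balance in the grip which end is heavy; then set it down upright near the middle of the steel tray, heavy end down and without dropping it, so that it stands by itself once you let go. Never let it lie or topple on the tray or on the table, and leave everything else on the bench where it is.

Things in the scene. Friction and masses are not known exactly. Their poses are not given: they have to be found in the camera images.
- float_mid (a point): the float: closed white plastic tube, 40 diameter, 140 long over two identical domed ends (domes 9 deep, no flat). This point is its centre, x along the tube. A 360 g weight is shut in one end, 47 from the middle; the rest weighs 70 g +-15. Neither its look nor its x axis tells which end: that varies. Held at its middle it is nose-heavy by 0.16 N m. Starts lying in the rack.
- rack: fixed wooden rack: base board 150 x 70 x 8 and two V supports, 12 thick, 56 wide, tops 56 above the table, 96 apart along the rack's x axis. Origin at the centre of its underside; x axis along the float. The notches hold the float's axis 60 above the table; between the supports the float's middle 80 is free on both sides, and below down to the base board.
- tray_floor (a point): fixed square steel tray, 130 x 130 outside, rim 5 high and 3 thick; this point: centre of its flat floor, 4 above the table, z up. A float standing here has its middle 70 above this point. On its heavy end the float stands, rocking a moment, and rights itself from leans up to 20 degrees; on its light end it topples as soon as it is let go.
- hivetool: bystander: steel hive tool, a flat bar 200 x 36 x 14, lying flat; origin at the centre of its underside
- bars: bystander: small stack of wooden frame bars 250 x 82 x 20, lying; origin at the centre of its underside
- jar: bystander: amber glass jar, 70 diameter, 95 tall; origin at the centre of its underside
- jar_small: bystander: small amber jar, 56 diameter, 70 tall; origin at the centre of its underside
- brush: bystander: hand brush, lying; origin at the centre of its underside
- cap: bystander: yellow plastic feeder cap with a small knob, 76 diameter, 20 tall; origin at the centre of its underside
- tin: bystander: open aluminium parts tin 100 x 80 x 35; origin at the centre of its underside
- cage: bystander: wooden queen-cage block 80 x 35 x 16; origin at the centre of its underside
Not all that is in view belongs to the job. There is more than one size of the rack; the job needs the larger.

How it is judged:
On the way, in this order (a step that is already met when the one before it is completed fails the run):
1. the float is held clear of the rack, roughly level (within 40 degrees) (contact force between float and the fingers above 1 N and contact force between float and rack below 0.05 N and z of float_mid in the frame of rack above 0.068 m and angle between float_mid's own x axis and vertical between 0.7 and 2.44 rad), for 0.2 s.
2. the float, still held and upright (within 20 degrees), touches the tray's floor (contact force between float and the fingers above 0.5 N and contact force between float and tray above 0.2 N and (angle between float_mid's own x axis and vertical below 0.35 rad or angle between float_mid's own x axis and vertical above 2.79 rad) and horizontal distance between float_mid and tray_floor below 0.05 m), for 0.05 s.
At the end, for the whole second after the job is handed in: The float stands on one end on the tray's floor, within 11 degrees of upright, its centre within 40 mm of the tray's centre (inside the rim), at rest and released ((angle between float_mid's own x axis and vertical below 0.2 rad or angle between float_mid's own x axis and vertical above 2.94 rad) and horizontal distance between float_mid and tray_floor below 0.04 m and z of float_mid in the frame of tray_floor between 0.065 and 0.075 m and contact force between float and tray above 1 N and linear speed of float below 0.05 m/s); the robot touches nothing.
It fails at once if the float lies or topples on the tray (touches it while leaning more than 40 degrees) (contact force between float and tray above 0.3 N and angle between float_mid's own x axis and vertical between 0.7 and 2.44 rad).
It fails at once if the float lies or falls on the table (contact force between float and table above 0.3 N and angle between float_mid's own x axis and vertical between 0.7 and 2.44 rad).
It fails at once if another thing on the bench is moved by more than 30 mm (distance of any of hivetool, bars, jar, jar_small, brush, cap, tin, cage from where it was at the start of the episode above 0.03 m).
It also fails if it takes over 67 s, if anything falls off the work surface, if the arm or the gripper's body presses on something with over 40 N, if the wrist force passes 120 N, or if a joint passes its speed limit or range.

### The arm

A 6-joint arm with a two-finger parallel gripper is mounted at the origin on the work surface. World frame = base frame: x ahead of the robot, y to its left, z up, the work surface at z = 0. Lengths are in m, angles in rad, forces in N, time in s.
With the tool pointing down it reaches from about 0.35 to 1 m from the base axis. Payload 7.1 kg.
Tool frame: the origin (TCP) lies midway between the tips of the shut fingers; the grasp point (between the pads) lies robot.hold_point_z behind it (robot.hold_point_z is the distance from the TCP to the grasp point, in m); z points along the fingers, y is the line along which they close (so a half turn about z gives the same grasp; the last joint's range is limited). The gripper opens to 85 mm and grips with 20 to 120 N. Pads are 22 mm wide; open, the fingers measure 114 mm over their backs; the gripper's body (76 mm by 85 mm) begins 54 mm behind the grasp point. The pads swing forward as they close: fully open they stand 13 mm farther back than shut.
Start: joints at [-1.23, 0.423, 1.63, -0, 1.089, -0.019], TCP at [0.22, -0.585, 0.231] pointing down, gripper open.
Joint ranges: [-3, 3], [-0.9, 2.11], [0.09, 2.58], [-1.31, 4.45], [0.11, 2.69], [-2.54, 2.54]. Speed limits (rad/s): [2.39, 2.39, 3.01, 3.14, 3.14, 3.14].

### API

Orientations are given as a unit quaternion [x, y, z, w].
In Python, from rig import robot gives the robot as it stands.
- The arm moves only by the tool drive_tool, never from a script. Its argument "steps" is a list of rows, each a list of 4 numbers: the shift along the tool's x, y, z in mm, then the turn about the tool's z in rad. In form: [[x, y, z, yaw], ...]. A call has exactly 5 rows; each row shifts and turns the commanded pose from where the row before left it, along the tool's axes as they then stand; what a row does not reach is not made up. A row lasts 1/12 s, in which the tool goes at most 41.7 mm and 7.16 degrees, less where a joint would pass 70% of its speed; a pose out of reach is approached as far as the arm can. A call is refused whole if a number of a shift passes 41.7 or a number of a turn 0.125, either way. A call with a gripper value outside its range is refused whole. "fingers" is the gripper command: -1 is fully open, 1 is shut, values between are in proportion, set as the call begins (left out, the last holds). The fingers move at their own pace and stop on an object; the grip force is fixed at half the most. Time passes only in rows, so rows that do not move let the fingers close, or fill a call up. It gives the time, the measured TCP pose, the force, the opening and the grip force at its end, in the units of the state.
- robot.get_obs(): the state, without advancing time (a new reading comes with each control period).
- robot.read_camera(name): name is "side" or "top" or "wrist"; returns the picture (480x640x3 uint8, red, green, blue); there is no depth.
- robot.calibration(name): a dict with "K" (3x3 intrinsics, pixels), "distortion" ([k1, k2, p1, p2, k3] as OpenCV has them; the pictures are not rectified), "pose" (4x4, takes a point from camera to world coordinates). Camera axes: x right, y down, z forward; pixel columns grow to the right and rows downward; lengths in m; the calibration is good to about 2 mm. A picture is of the moment at which its call begins: read the wrist's pose just before it. calibration takes no time and is no camera call; for the wrist camera it gives the pose at the moment of the call.
- robot.sign_off(): hands the job in; it is judged then, once.
The state is a dict: "clock": time; "joint_pos": joint angles; "dq": joint speeds; "tau": joint torques, N m; "tcp_pos": TCP position; "tool_rot": TCP orientation; "ft_force": force on the tool from outside, world axes, zero at the start; "ft_torque": the same for the moment, N m; "opening": finger opening in m; "gripper_force": force on a finger pad.
Only numpy, scipy, OpenCV 4.12 (cv2) and the standard library are available. Lean on these libraries where they do the work, as an engineer would, in place of code of your own. Each camera call takes 0.05 s, during which the arm holds its last target. There are 200 camera calls.

## Working session

There is one attempt and no reset: what is moved stays moved. The work goes in short steps, Python scripts to look and compute and a tool call to move; the robot and the scene stay as the last step left them, time stands still between calls to the robot, and variables do not carry over. Pictures are saved under pics/ and viewed, at most 12 in all, crops included, and the job is handed in when it is done.

Besides the shell and the picture viewer there is one more tool, called after "Call:" as name([rows], argument=value, ...), one row to a line, values as JSON. drive_tool: Moves the arm, as the interface text tells. Its arguments: {"type":"object","properties":{"steps":{"type":"array","items":{"type":"array","items":{"type":"number"}}},"fingers":{"type":"number"}},"required":["steps"]}

```bash
mkdir -p pics
cat > h.py <<'E'
import cv2,numpy as np
from rig import robot
def snap(n,f):
    c=robot.calibration(n); im=robot.read_camera(n); im=np.ascontiguousarray(im[:,:,::-1]); cv2.imwrite('pics/'+f,im); np.savez('pics/'+f+'.npz',K=c['K'],d=c['distortion'],P=c['pose']); return im
def ray(f,uv):
    c=np.load('pics/'+f+'.npz'); x=cv2.undistortPoints(np.array([[uv]],float),c['K'],c['d'])[0,0]
    P=c['P']; return P[:3,3],P[:3,:3]@np.array([x[0],x[1],1.])
def atz(f,uv,z):
    o,d=ray(f,uv); return o+d*(z-o[2])/d[2]
def tri(obs):
    A=np.zeros((3,3));b=np.zeros(3)
    for f,uv in obs:
        o,d=ray(f,uv);d=d/np.linalg.norm(d);M=np.eye(3)-np.outer(d,d);A+=M;b+=M@o
    return np.linalg.solve(A,b)
def proj(f,p):
    c=np.load('pics/'+f+'.npz'); W=np.linalg.inv(c['P']); return cv2.projectPoints(np.array(p,float).reshape(-1,1,3),cv2.Rodrigues(W[:3,:3])[0],W[:3,3],c['K'],np.array(c['d']))[0][:,0]
E
python3 - <<'E'
from h import *
for n in('top','side'):snap(n,n+'0.png')
o=robot.get_obs();print(o['tool_rot'],o['tcp_pos'],o['ft_force'],robot.hold_point_z)
for n in('top','side','wrist'):print(np.round(robot.calibration(n)['pose'],3).tolist())
E
```

```text
[ 9.83863490e-01  1.78919335e-01 -1.03135921e-04 -7.03281812e-04] [ 0.21990304 -0.58449333  0.23061414] [ 0.11657554 -0.21034777 -0.03565314] 0.0187
[[-0.028, -0.995, 0.098, 0.42], [-1.0, 0.029, 0.006, 0.012], [-0.009, -0.098, -0.995, 1.287], [0.0, 0.0, 0.0, 1.0]]
[[-0.686, -0.504, 0.524, -0.182], [-0.727, 0.461, -0.509, 0.712], [0.015, -0.731, -0.683, 0.991], [0.0, 0.0, 0.0, 1.0]]
[[0.351, -0.902, -0.252, 0.283], [-0.936, -0.339, -0.092, -0.56], [-0.002, 0.268, -0.963, 0.372], [0.0, 0.0, 0.0, 1.0]]
```

View pics/top0.png

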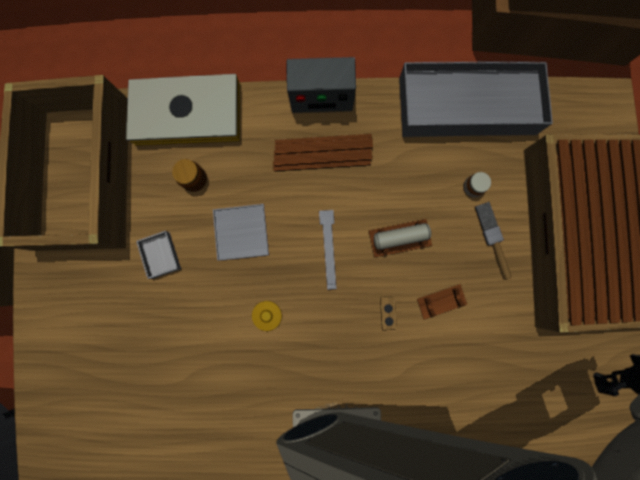

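View pics/side0.png

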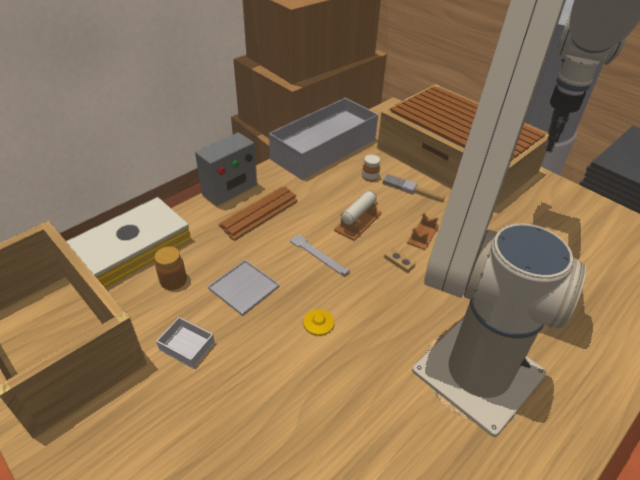

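Top view: the float lies in its rack with ends at about (373,241) and (430,233). The tray's corners are at (214,208), (264,204), (269,257) and (218,260), and the small decoy rack is near (442,301). Side view: the float runs from (346,219) to (374,196), and the tray is centred near (244,287).

Run:
```python
from h import *
a,b=(373,241),(430,233)
m=tri([('top0.png',(401.5,236.7)),('side0.png',(359,208))]);print('mid',m)
A,B=[atz('top0.png',p,.062) for p in(a,b)];print('ends',A,B,np.linalg.norm(A-B))
t=[atz('top0.png',p,.005) for p in((214,208),(264,204),(269,257),(218,260))];print('tray',np.mean(t,0),t)
print('tray tri',tri([('top0.png',(241,232)),('side0.png',(244,287))]))
print('tool x',atz('top0.png',(326,214),.0),atz('top0.png',(333,285),.0))
o=robot.get_obs();from scipy.spatial.transform import Rotation as R
print(R.from_quat(o['tool_rot']).as_matrix().round(3).tolist())
```

```text
mid [ 0.52435531 -0.16886029  0.05710568]
ends [ 0.51412555 -0.10031385  0.062     ] [ 0.52941783 -0.23891452  0.062     ] 0.1394417493328195
tray [0.55047989 0.22618291 0.005     ] [array([0.61420621, 0.2952083 , 0.005     ]), array([0.62046364, 0.16697641, 0.005     ]), array([0.48570833, 0.15660477, 0.005     ]), array([0.48154139, 0.28594218, 0.005     ])]
tray tri [ 0.55282219  0.22893335 -0.00099847]
tool x [0.59090699 0.01051311 0.        ] [ 0.41137619 -0.00189881  0.        ]
[[0.936, 0.352, -0.0], [0.352, -0.936, 0.001], [0.0, -0.001, -1.0]]
```

Call:
drive_tool([
  [28.6, -18.8, 0, 0],
  [28.6, -18.8, 0, 0],
  [28.6, -18.8, 0, 0],
  [28.6, -18.8, 0, 0],
  [28.6, -18.8, 0, 0],
], fingers=-1)

```text
clock: 0.52
tcp_pos: [0.3212, -0.4451, 0.2309]
tool_rot: [0.984, 0.179, -0.0, -0.0]
ft_force: [0.2, -0.0, 1.2]
opening: 0.0856
gripper_force: 0.0
```

Call:
drive_tool([
  [28.6, -18.8, 0, 0],
  [28.6, -18.8, 0, 0],
  [28.6, -18.8, 0, 0],
  [28.6, -18.8, 0, 0],
  [28.6, -18.8, 0, 0],
])

```text
clock: 0.93
tcp_pos: [0.4221, -0.3067, 0.2311]
tool_rot: [0.984, 0.179, -0.0, -0.0]
ft_force: [0.3, 0.0, 0.3]
opening: 0.0856
gripper_force: 0.0
```

Call:
drive_tool([
  [28.6, -18.8, 0, 0],
  [28.6, -18.8, 0, 0],
  [28.6, -18.8, 0, 0],
  [28.6, -18.8, 0, 0],
  [28.6, -18.8, 0, 0],
])

```text
clock: 1.35
tcp_pos: [0.5228, -0.1683, 0.2311]
tool_rot: [0.984, 0.179, -0.0, -0.0]
ft_force: [-0.6, -0.4, 0.5]
opening: 0.0855
gripper_force: 0.0
```

Call:
drive_tool([
  [0, 0, 0, -0.12],
  [0, 0, 0, -0.12],
  [0, 0, 0, -0.12],
  [0, 0, 0, -0.12],
  [0, 0, 0, -0.12],
])

```text
clock: 1.77
tcp_pos: [0.5221, -0.1697, 0.2309]
tool_rot: [0.886, 0.465, -0.0, -0.0]
ft_force: [0.3, -0.7, -0.2]
opening: 0.0854
gripper_force: 0.0
```

Call:
drive_tool([
  [0, 0, 0, -0.12],
  [0, 0, 0, -0.12],
  [0, 0, 0, -0.12],
  [0, 0, 0, -0.12],
  [0, 0, 0, -0.12],
])

```text
clock: 2.18
tcp_pos: [0.522, -0.1699, 0.231]
tool_rot: [0.709, 0.705, -0.0, -0.0]
ft_force: [0.3, -0.2, -1.0]
opening: 0.0854
gripper_force: 0.0
```

Call:
drive_tool([
  [0, 0, 0, -0.12],
  [0, 0, 0, 0],
  [0, 0, 0, 0],
  [0, 0, 0, 0],
  [0, 0, 0, 0],
])

```text
clock: 2.6
tcp_pos: [0.5222, -0.1699, 0.2312]
tool_rot: [0.668, 0.744, -0.0, -0.0]
ft_force: [-0.0, 0.1, 0.2]
opening: 0.0855
gripper_force: 0.0
```

Run:
```python
from h import *
snap('wrist','w1.png')
o=robot.get_obs();from scipy.spatial.transform import Rotation as R
print(o['tcp_pos'],R.from_quat(o['tool_rot']).as_matrix().round(3).tolist(),o['ft_torque'])
```

```text
[ 0.52225781 -0.16992388  0.23125591] [[-0.107, 0.994, -0.0], [0.994, 0.107, 0.0], [0.0, -0.0, -1.0]] [0.01301036 0.0283144  0.0225153 ]
```

View pics/w1.png

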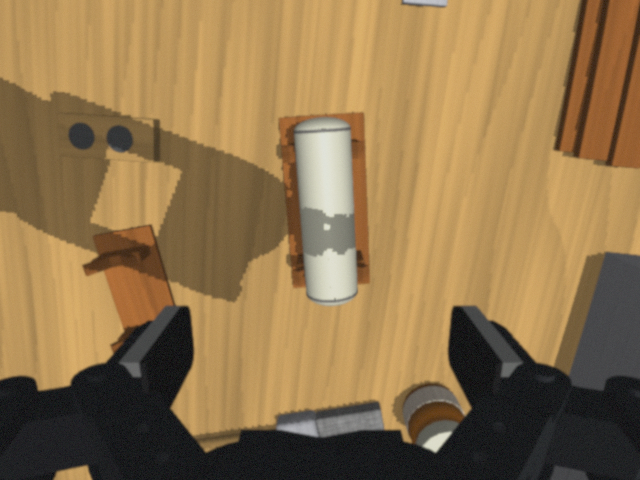

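The wrist view shows the float from about (322,117) to (332,304), clear on both sides between the open fingers. I'll check its axis and centre.

Run:
```python
from h import *
print(tri([('top0.png',(401.5,236.7)),('side0.png',(359,208)),('w1.png',(327,208))]))
a,b=atz('w1.png',(322,118),.06),atz('w1.png',(332,303),.06);print(a,b,(a+b)/2,np.linalg.norm(a-b),(a-b)/np.linalg.norm(a-b))
print(proj('w1.png',[(.522,-.1699,.06)]))
```

```text
[ 0.52477791 -0.1674468   0.057379  ]
[ 0.51549595 -0.10126283  0.06      ] [ 0.53810481 -0.23936657  0.06      ] [ 0.52680038 -0.1703147   0.06      ] 0.13994215090224113 [-0.16155862  0.98686312  0.        ]
[[320.89780055 214.50251481]]
```

Call:
drive_tool([
  [0, 4, 20, -0.05],
  [0, 0, 25, 0],
  [0, 0, 25, 0],
  [0, 0, 25, 0],
  [0, 0, 25, 0],
])

```text
clock: 3.07
tcp_pos: [0.5264, -0.1696, 0.1104]
tool_rot: [0.649, 0.761, 0.0, 0.0]
ft_force: [0.7, -0.5, -0.1]
opening: 0.0859
gripper_force: 0.0
```

Call:
drive_tool([
  [0, 0, 25, 0],
  [0, 0, 25, 0],
  [0, 0, 20, 0],
  [0, 0, 0, 0],
  [0, 0, 0, 0],
])

```text
clock: 3.48
tcp_pos: [0.5256, -0.1693, 0.0406]
tool_rot: [0.649, 0.761, -0.0, -0.001]
ft_force: [0.2, -0.4, 1.1]
opening: 0.0853
gripper_force: 0.0
```

Call:
drive_tool([
  [0, 0, 0, 0],
  [0, 0, 0, 0],
  [0, 0, 0, 0],
  [0, 0, 0, 0],
  [0, 0, 0, 0],
], fingers=1)

```text
clock: 3.9
tcp_pos: [0.527, -0.1698, 0.0429]
tool_rot: [0.649, 0.761, 0.0, 0.001]
ft_force: [-1.6, 0.8, 8.8]
opening: 0.0384
gripper_force: 59.2
```

Call:
drive_tool([
  [0, 0, 0, 0],
  [0, 0, 0, 0],
  [0, 0, 0, 0],
  [0, 0, 0, 0],
  [0, 0, 0, 0],
])

```text
clock: 4.32
tcp_pos: [0.527, -0.1699, 0.0429]
tool_rot: [0.649, 0.761, 0.0, 0.001]
ft_force: [-2.0, -0.5, 8.8]
opening: 0.0382
gripper_force: 59.2
```

Run:
```python
from h import *
o=robot.get_obs();print({k:np.round(o[k],3) for k in('clock','tcp_pos','ft_force','ft_torque','opening','gripper_force')})
```

```text
{'clock': np.float64(4.317), 'tcp_pos': array([ 0.527, -0.17 ,  0.043]), 'ft_force': array([-2.018, -0.495,  8.845]), 'ft_torque': array([0.042, 0.33 , 0.081]), 'opening': np.float64(0.038), 'gripper_force': np.float64(59.224)}
```

Call:
drive_tool([
  [0, 0, -5, 0],
  [0, 0, -5, 0],
  [0, 0, -5, 0],
  [0, 0, -5, 0],
  [0, 0, -5, 0],
])

```text
clock: 4.73
tcp_pos: [0.5261, -0.1694, 0.0668]
tool_rot: [0.649, 0.761, -0.0, -0.0]
ft_force: [0.1, -0.2, -4.5]
opening: 0.0386
gripper_force: 60.6
```

Call:
drive_tool([
  [0, 0, 0, 0],
  [0, 0, 0, 0],
  [0, 0, 0, 0],
  [0, 0, 0, 0],
  [0, 0, 0, 0],
])

```text
clock: 5.15
tcp_pos: [0.526, -0.1695, 0.066]
tool_rot: [0.649, 0.761, -0.0, -0.0]
ft_force: [-0.3, 0.4, -4.3]
opening: 0.0383
gripper_force: 60.6
```

Run:
```python
from h import *
snap('wrist','w2.png'); snap('side','s2.png')
o=robot.get_obs();print({k:np.round(o[k],3) for k in('clock','tcp_pos','ft_force','ft_torque','opening','gripper_force')})
a=cv2.imread('pics/w2.png');b=cv2.resize(cv2.imread('pics/s2.png')[130:290,270:450],None,fx=3,fy=3,interpolation=2)
cv2.imwrite('pics/c2.png',cv2.resize(np.hstack([a,cv2.resize(b,(540,480))]),(800,325)))
```

```text
{'clock': np.float64(5.25), 'tcp_pos': array([ 0.526, -0.169,  0.066]), 'ft_force': array([ 0.148,  0.603, -5.224]), 'ft_torque': array([ 0.157,  0.023, -0.012]), 'opening': np.float64(0.039), 'gripper_force': np.float64(60.615)}
```

View pics/c2.png

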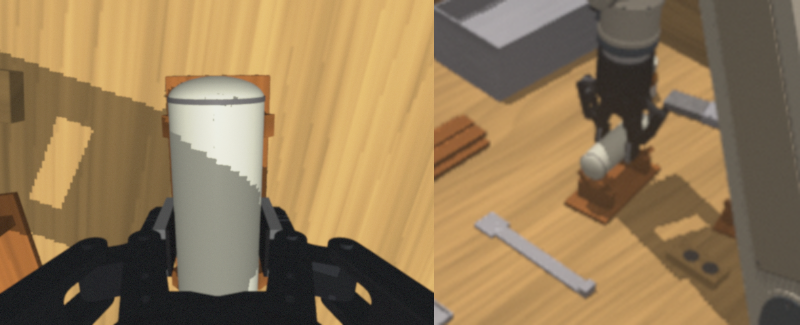

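Step 1 is met: the float hangs level in the wrist and side crops, with about 4.3 N of weight. The moment about world x is +0.157 N m, which puts the load at −y, so the −y end (−tool x) is heavy. I'll put it back and regrip toward the light end, +tool x.

Call:
drive_tool([
  [0, 0, 5, 0],
  [0, 0, 5, 0],
  [0, 0, 5, 0],
  [0, 0, 5, 0],
  [0, 0, 4, 0],
])

```text
clock: 5.67
tcp_pos: [0.527, -0.1695, 0.0426]
tool_rot: [0.649, 0.761, 0.0, 0.0]
ft_force: [-16.0, 6.6, 63.5]
opening: 0.0387
gripper_force: 67.8
```

Call:
drive_tool([
  [0, 0, 0, 0],
  [0, 0, 0, 0],
  [0, 0, 0, 0],
  [0, 0, 0, 0],
  [0, 0, 0, 0],
], fingers=-1)

```text
clock: 6.08
tcp_pos: [0.5264, -0.1696, 0.0423]
tool_rot: [0.649, 0.761, 0.0, 0.0]
ft_force: [-0.8, -0.3, -0.5]
opening: 0.085
gripper_force: 0.0
```

Call:
drive_tool([
  [5, 0, 0, 0],
  [7, 0, 0, 0],
  [7, 0, 0, 0],
  [6, 0, 0, 0],
  [0, 0, 0, 0],
])

```text
clock: 6.5
tcp_pos: [0.5217, -0.1434, 0.0422]
tool_rot: [0.648, 0.761, -0.0, -0.0]
ft_force: [0.0, 0.4, -0.9]
opening: 0.0855
gripper_force: 0.0
```

Call:
drive_tool([
  [0, 0, 0, 0],
  [0, 0, 0, 0],
  [0, 0, 0, 0],
  [0, 0, 0, 0],
  [0, 0, 0, 0],
], fingers=1)

```text
clock: 6.92
tcp_pos: [0.5227, -0.145, 0.0427]
tool_rot: [0.649, 0.761, 0.0, 0.0]
ft_force: [0.1, 1.2, 3.7]
opening: 0.0385
gripper_force: 59.9
```

Call:
drive_tool([
  [0, 0, 0, 0],
  [0, 0, 0, 0],
  [0, 0, -3, 0],
  [0, 0, -5, 0],
  [0, 0, -5, 0],
])

```text
clock: 7.33
tcp_pos: [0.5214, -0.1447, 0.055]
tool_rot: [0.649, 0.761, -0.0, -0.001]
ft_force: [0.2, -0.2, -3.9]
opening: 0.0382
gripper_force: 60.6
```

Call:
drive_tool([
  [0, 0, -6, 0],
  [0, 0, -8, 0],
  [0, 0, -8, 0],
  [0, 0, -8, 0],
  [0, 0, 0, 0],
])

```text
clock: 7.75
tcp_pos: [0.5235, -0.1452, 0.0873]
tool_rot: [0.649, 0.761, 0.001, 0.001]
ft_force: [-0.6, -0.7, -3.5]
opening: 0.0384
gripper_force: 60.7
```

Run:
```python
from h import *
snap('wrist','w3.png'); snap('side','s3.png')
o=robot.get_obs();print({k:np.round(o[k],3) for k in('clock','tcp_pos','ft_force','ft_torque','opening','gripper_force')})
a=cv2.imread('pics/w3.png');b=cv2.resize(cv2.imread('pics/s3.png')[130:290,270:450],None,fx=3,fy=3,interpolation=2)
cv2.imwrite('pics/c3.png',cv2.resize(np.hstack([a,cv2.resize(b,(540,480))]),(800,325)))
```

```text
{'clock': np.float64(7.85), 'tcp_pos': array([ 0.523, -0.145,  0.086]), 'ft_force': array([-0.055,  0.483, -4.511]), 'ft_torque': array([ 0.263,  0.074, -0.015]), 'opening': np.float64(0.038), 'gripper_force': np.float64(60.715)}
```

View pics/c3.png

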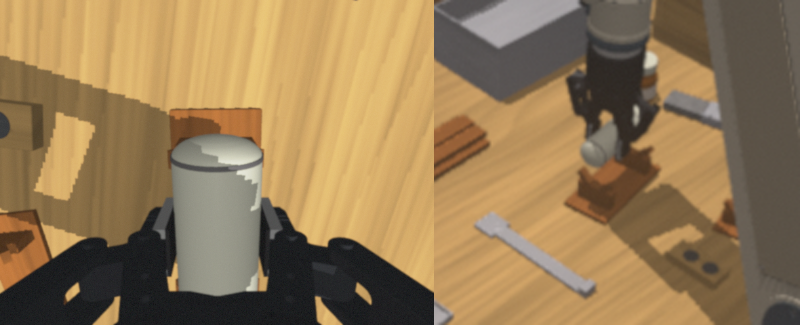

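The wrist and side crops show the float level and clear of the rack. The 0.263 N m moment confirms that the −tool x end is heavy. Next I'll carry it over the tray, high enough to swing free, and loosen the grip by small steps so that the heavy end pivots down.

Call:
drive_tool([
  [8, 2, -6, 0],
  [16, 4, -6, 0],
  [24, 6, -6, 0],
  [25, 6, -6, 0],
  [25, 6, -6, 0],
])

```text
clock: 8.27
tcp_pos: [0.5301, -0.0429, 0.1154]
tool_rot: [0.649, 0.761, -0.0, -0.0]
ft_force: [0.1, 0.2, -3.8]
opening: 0.0386
gripper_force: 60.8
```

Call:
drive_tool([
  [28, 7, 0, 0],
  [28, 7, 0, 0],
  [28, 7, 0, 0],
  [28, 7, 0, 0],
  [28, 7, 0, 0],
])

```text
clock: 8.68
tcp_pos: [0.5424, 0.1015, 0.1153]
tool_rot: [0.649, 0.761, -0.0, -0.0]
ft_force: [0.8, -0.1, -3.9]
opening: 0.0379
gripper_force: 60.8
```

Call:
drive_tool([
  [28, 7, 0, 0],
  [28, 7, 0, 0],
  [25, 6, 0, 0],
  [16, 3, 0, 0],
  [8, 2, 0, 0],
])

```text
clock: 9.1
tcp_pos: [0.5505, 0.2098, 0.1152]
tool_rot: [0.648, 0.762, 0.0, -0.0]
ft_force: [-0.6, -0.9, -3.7]
opening: 0.0383
gripper_force: 60.8
```

Call:
drive_tool([
  [20, 5, 0, 0],
  [0, 0, 0, 0],
  [0, 0, 0, 0],
  [0, 0, 0, 0],
  [0, 0, 0, 0],
], fingers=0.2)

```text
clock: 9.52
tcp_pos: [0.5524, 0.2268, 0.1151]
tool_rot: [0.649, 0.761, -0.0, -0.0]
ft_force: [0.5, -0.1, -4.8]
opening: 0.0389
gripper_force: 61.0
```

```bash
cat > st.py <<'E'
from h import *
from scipy.spatial.transform import Rotation as R
o=robot.get_obs();print({k:np.round(o[k],4).tolist() for k in('clock','tcp_pos','ft_force','ft_torque','opening','gripper_force')})
M=R.from_quat(o['tool_rot']).as_matrix();print('tool shift to tray mm',(M.T@(np.array([.551,.227,o['tcp_pos'][2]])-o['tcp_pos'])*1000).round(1))
E
python3 st.py
```

```text
{'clock': 9.5167, 'tcp_pos': [0.5524, 0.2268, 0.1151], 'ft_force': [0.4972, -0.102, -4.7797], 'ft_torque': [0.2624, 0.0361, -0.0478], 'opening': 0.0389, 'gripper_force': 60.9546}
tool shift to tray mm [ 0.4 -1.3  0. ]
```

Call:
drive_tool([
  [0, 0, 0, 0],
  [0, 0, 0, 0],
  [0, 0, 0, 0],
  [0, 0, 0, 0],
  [0, 0, 0, 0],
], fingers=0.12)

```text
clock: 9.93
tcp_pos: [0.5528, 0.2275, 0.1153]
tool_rot: [0.649, 0.761, -0.0, -0.0]
ft_force: [0.7, -0.6, -3.9]
opening: 0.0386
gripper_force: 61.0
```

Call:
drive_tool([
  [0, 0, 0, 0],
  [0, 0, 0, 0],
  [0, 0, 0, 0],
  [0, 0, 0, 0],
  [0, 0, 0, 0],
], fingers=0.1)

```text
clock: 10.35
tcp_pos: [0.5527, 0.2277, 0.1153]
tool_rot: [0.649, 0.761, 0.0, -0.0]
ft_force: [-0.0, -0.5, -3.6]
opening: 0.0386
gripper_force: 54.0
```

```bash
python3 st.py
```

```text
{'clock': 10.35, 'tcp_pos': [0.5527, 0.2277, 0.1153], 'ft_force': [-0.0182, -0.4991, -3.6129], 'ft_torque': [0.2453, 0.0738, -0.0091], 'opening': 0.0386, 'gripper_force': 53.9641}
tool shift to tray mm [-0.4 -1.8 -0. ]
```

Call:
drive_tool([
  [0, 0, 0, 0],
  [0, 0, 0, 0],
  [0, 0, 0, 0],
  [0, 0, 0, 0],
  [0, 0, 0, 0],
], fingers=0.09)

```text
clock: 10.77
tcp_pos: [0.5527, 0.2277, 0.1153]
tool_rot: [0.649, 0.761, 0.0, -0.0]
ft_force: [-0.2, 0.3, -4.2]
opening: 0.039
gripper_force: 38.6
```

Call:
drive_tool([
  [0, 0, 0, 0],
  [0, 0, 0, 0],
  [0, 0, 0, 0],
  [0, 0, 0, 0],
  [0, 0, 0, 0],
], fingers=0.08)

```text
clock: 11.18
tcp_pos: [0.5527, 0.2279, 0.1153]
tool_rot: [0.649, 0.761, 0.0, -0.0]
ft_force: [-0.8, -2.2, -4.7]
opening: 0.0393
gripper_force: 21.9
```

```bash
python3 st.py
```

```text
{'clock': 11.1833, 'tcp_pos': [0.5527, 0.2279, 0.1153], 'ft_force': [-0.753, -2.152, -4.7226], 'ft_torque': [-0.196, -0.0017, 0.0023], 'opening': 0.0393, 'gripper_force': 21.8583}
tool shift to tray mm [-0.6 -1.8 -0. ]
```

It's swinging. I'll let it settle, then look.

Call:
drive_tool([
  [0, 0, 0, 0],
  [0, 0, 0, 0],
  [0, 0, 0, 0],
  [0, 0, 0, 0],
  [0, 0, 0, 0],
])

```text
clock: 11.6
tcp_pos: [0.5528, 0.2277, 0.1153]
tool_rot: [0.649, 0.761, -0.0, 0.0]
ft_force: [-0.2, 0.2, -4.6]
opening: 0.0394
gripper_force: 22.1
```

Call:
drive_tool([
  [0, 0, 0, 0],
  [0, 0, 0, 0],
  [0, 0, 0, 0],
  [0, 0, 0, 0],
  [0, 0, 0, 0],
])

```text
clock: 12.02
tcp_pos: [0.5527, 0.2277, 0.1153]
tool_rot: [0.649, 0.761, 0.0, -0.0]
ft_force: [-0.2, -0.9, -4.8]
opening: 0.0397
gripper_force: 22.1
```

```bash
python3 st.py
python3 - <<'E'
from h import *
snap('wrist','w4.png'); snap('side','s4.png')
a=cv2.imread('pics/w4.png');b=cv2.imread('pics/s4.png')[170:330,150:330]
cv2.imwrite('pics/c4.png',cv2.resize(np.hstack([a,cv2.resize(b,(540,480),interpolation=2)]),(800,325)))
E
```

```text
{'clock': 12.0167, 'tcp_pos': [0.5527, 0.2277, 0.1153], 'ft_force': [-0.2369, -0.8989, -4.7571], 'ft_torque': [-0.0736, 0.0298, -0.0334], 'opening': 0.0397, 'gripper_force': 22.0959}
tool shift to tray mm [-0.4 -1.8  0. ]
```

View pics/c4.png

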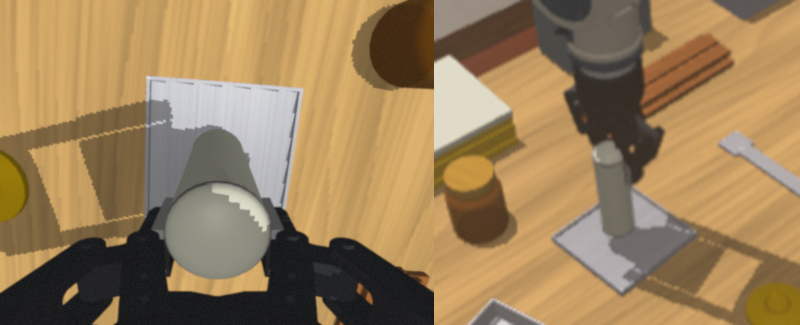

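It hangs nearly upright over the tray. The remaining 0.07 N m suggests it swung about 15° past vertical, so I'll loosen slightly more to let it settle.

Call:
drive_tool([
  [0, 0, 0, 0],
  [0, 0, 0, 0],
  [0, 0, 0, 0],
  [0, 0, 0, 0],
  [0, 0, 0, 0],
], fingers=0.075)

```text
clock: 12.53
tcp_pos: [0.5527, 0.2277, 0.1153]
tool_rot: [0.649, 0.761, -0.0, -0.0]
ft_force: [0.3, -0.2, -4.5]
opening: 0.0395
gripper_force: 17.3
```

```bash
python3 st.py
```

```text
{'clock': 12.5333, 'tcp_pos': [0.5527, 0.2277, 0.1153], 'ft_force': [0.2725, -0.2474, -4.4553], 'ft_torque': [-0.0554, 0.033, -0.0309], 'opening': 0.0395, 'gripper_force': 17.3049}
tool shift to tray mm [-0.4 -1.8  0. ]
```

Call:
drive_tool([
  [0, 0, 0, 0],
  [0, 0, 0, 0],
  [0, 0, 0, 0],
  [0, 0, 0, 0],
  [0, 0, 0, 0],
], fingers=0.07)

```text
clock: 12.95
tcp_pos: [0.5527, 0.2277, 0.1153]
tool_rot: [0.649, 0.761, -0.0, -0.0]
ft_force: [0.5, -0.3, -5.2]
opening: 0.0396
gripper_force: 12.3
```

```bash
python3 st.py
python3 - <<'E'
from h import *
snap('wrist','w5.png'); snap('side','s5.png')
a=cv2.imread('pics/w5.png');b=cv2.imread('pics/s5.png')[190:310,180:300]
cv2.imwrite('pics/c5.png',cv2.resize(np.hstack([a[:,160:500],cv2.resize(b,(480,480),interpolation=2)]),(800,468)))
E
```

```text
{'clock': 12.95, 'tcp_pos': [0.5527, 0.2277, 0.1153], 'ft_force': [0.5102, -0.305, -5.2175], 'ft_torque': [-0.0786, -0.0112, 0.0187], 'opening': 0.0396, 'gripper_force': 12.2708}
tool shift to tray mm [-0.4 -1.8  0. ]
```

View pics/c5.png

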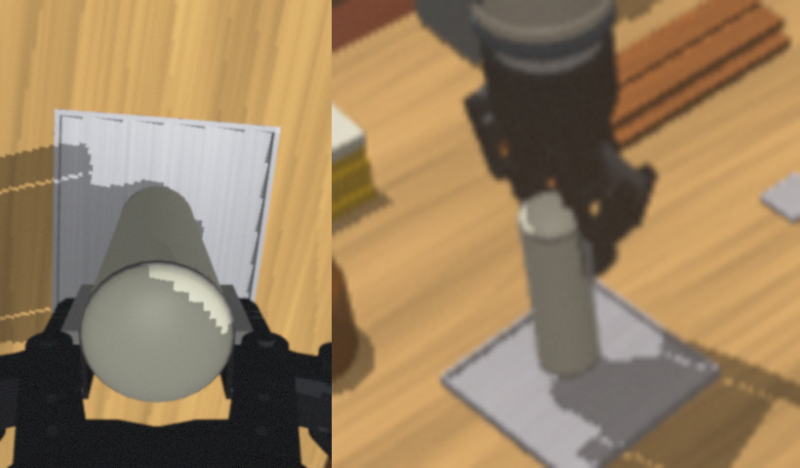

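Run:
```python
from h import *
from scipy.spatial.transform import Rotation as R
o=robot.get_obs();M=R.from_quat(o['tool_rot']).as_matrix();G=np.array(o['tcp_pos'])+[0,0,.0187]
t=np.linspace(0,2*np.pi,60)
for th in (-10,-5,0,5,10,15,20):
    a=np.radians(th);ax=-np.cos(a)*np.array([0,0,1])+np.sin(a)*M[:,0]; e1=np.cross(M[:,1],ax)
    r=.02*(np.cos(t)[:,None]*e1+np.sin(t)[:,None]*M[:,1])
    B=proj('w5.png',G+ax*(.025+.061)+r);T=proj('w5.png',G-ax*(.061-.025)+r)
    B2=proj('w5.png',G+ax*(.025+.066)+r*.7)
    print(th,'bottom min v',B[:,1].min().round(),B2[:,1].min().round(),'top seam v',T[:,1].min().round(),T[:,1].max().round(),'width',np.ptp(T[:,0]).round())
```

```text
-10 bottom min v 248.0 259.0 top seam v 312.0 474.0 width 170.0
-5 bottom min v 234.0 244.0 top seam v 328.0 480.0 width 170.0
0 bottom min v 220.0 229.0 top seam v 344.0 485.0 width 169.0
5 bottom min v 206.0 215.0 top seam v 361.0 489.0 width 167.0
10 bottom min v 192.0 201.0 top seam v 377.0 491.0 width 165.0
15 bottom min v 179.0 186.0 top seam v 394.0 491.0 width 163.0
20 bottom min v 165.0 172.0 top seam v 409.0 491.0 width 160.0
```

Run:
```python
from h import *
from scipy.spatial.transform import Rotation as R
o=robot.get_obs();M=R.from_quat(o['tool_rot']).as_matrix();tcp=np.array(o['tcp_pos'])
for nm,w,s in(('top',(321,339),(235.1,244.4)),('bottom',(321,225),(241,281))):
    p=tri([('w5.png',w),('s5.png',s)]);print(nm,p,'tool mm',(M.T@(p-tcp)*1000).round(1),'reproj',proj('w5.png',p),proj('s5.png',p))
c=np.load('pics/w5.png.npz');P=c['P'];print('cam in tool',(M.T@(P[:3,3]-tcp)).round(3),(M.T@P[:3,:3]).round(2).tolist())
print('G in w5',proj('w5.png',tcp+[0,0,.0187]),proj('w5.png',tcp))
```

```text
top [0.54960248 0.24500915 0.16403987] tool mm [ 17.6  -0.3 -48.7] reproj [[320.72491579 340.66078413]] [[234.98492512 244.52449232]]
bottom [0.55015824 0.24063921 0.03304811] tool mm [13.2 -0.5 82.3] reproj [[320.37663814 226.19878179]] [[240.73831912 281.12328896]]
cam in tool [ 0.069 -0.    -0.141] [[-0.0, -0.96, -0.27], [1.0, -0.0, -0.0], [0.0, -0.27, 0.96]]
G in w5 [[321.81739884 343.72257884]] [[321.67276322 317.54726111]]
```

Triangulation shows the float upright within about 2°. Its axis is about 15 mm toward +tool x, and it has slid about 15 mm down in the grip, so its bottom is roughly 20 mm above the floor. I'll lower it gently and recentre a little on the way.

Call:
drive_tool([
  [-2, 0, 2, 0],
  [-2, 0, 3, 0],
  [-2, 0, 3, 0],
  [-2, 0, 3, 0],
  [-2, 0, 2, 0],
])

```text
clock: 13.47
tcp_pos: [0.5541, 0.2174, 0.1017]
tool_rot: [0.649, 0.761, -0.0, -0.0]
ft_force: [-0.4, 0.3, -4.3]
opening: 0.0395
gripper_force: 12.3
```

Call:
drive_tool([
  [0, 0, 1, 0],
  [0, 0, 1, 0],
  [0, 0, 1, 0],
  [0, 0, 1, 0],
  [0, 0, 0, 0],
])

```text
clock: 13.88
tcp_pos: [0.5543, 0.2179, 0.0982]
tool_rot: [0.649, 0.761, -0.0, -0.0]
ft_force: [0.9, 0.2, -4.9]
opening: 0.04
gripper_force: 12.3
```

```bash
python3 st.py
```

```text
{'clock': 13.8833, 'tcp_pos': [0.5543, 0.2179, 0.0982], 'ft_force': [0.9113, 0.1754, -4.8982], 'ft_torque': [-0.1002, 0.005, 0.0036], 'opening': 0.04, 'gripper_force': 12.2671}
tool shift to tray mm [ 9.5 -1.8  0. ]
```

Call:
drive_tool([
  [0, 0, 1, 0],
  [0, 0, 1, 0],
  [0, 0, 0, 0],
  [0, 0, 0, 0],
  [0, 0, 0, 0],
])

```text
clock: 14.3
tcp_pos: [0.5544, 0.2178, 0.0964]
tool_rot: [0.649, 0.761, 0.0, 0.0]
ft_force: [-0.0, 0.8, -4.0]
opening: 0.04
gripper_force: 12.3
```

Call:
drive_tool([
  [0, 0, 1, 0],
  [0, 0, 1, 0],
  [0, 0, 0, 0],
  [0, 0, 0, 0],
  [0, 0, 0, 0],
])

```text
clock: 14.72
tcp_pos: [0.5543, 0.2178, 0.0943]
tool_rot: [0.649, 0.761, -0.0, -0.0]
ft_force: [-0.9, -0.4, -3.6]
opening: 0.0402
gripper_force: 12.3
```

Call:
drive_tool([
  [0, 0, 1, 0],
  [0, 0, 0, 0],
  [0, 0, 0, 0],
  [0, 0, 0, 0],
  [0, 0, 0, 0],
])

```text
clock: 15.13
tcp_pos: [0.5543, 0.2178, 0.0933]
tool_rot: [0.649, 0.761, 0.0, 0.0]
ft_force: [-0.6, 0.1, -3.3]
opening: 0.0398
gripper_force: 12.3
```

Call:
drive_tool([
  [0, 0, 1, 0],
  [0, 0, 0, 0],
  [0, 0, 0, 0],
  [0, 0, 0, 0],
  [0, 0, 0, 0],
])

```text
clock: 15.55
tcp_pos: [0.5543, 0.2178, 0.0923]
tool_rot: [0.649, 0.761, 0.0, 0.0]
ft_force: [0.4, -0.5, -3.9]
opening: 0.0398
gripper_force: 12.3
```

```bash
python3 st.py
python3 - <<'E'
from h import *
snap('wrist','w6.png'); snap('side','s6.png')
a=cv2.imread('pics/w6.png');b=cv2.imread('pics/s6.png')[190:310,180:300]
cv2.imwrite('pics/c6.png',cv2.resize(np.hstack([a[:,160:500],cv2.resize(b,(480,480),interpolation=2)]),(800,468)))
E
```

```text
{'clock': 15.55, 'tcp_pos': [0.5543, 0.2178, 0.0923], 'ft_force': [0.3613, -0.5381, -3.9216], 'ft_torque': [-0.0225, -0.0341, 0.0047], 'opening': 0.0398, 'gripper_force': 12.2731}
tool shift to tray mm [ 9.6 -1.8 -0. ]
```

View pics/c6.png

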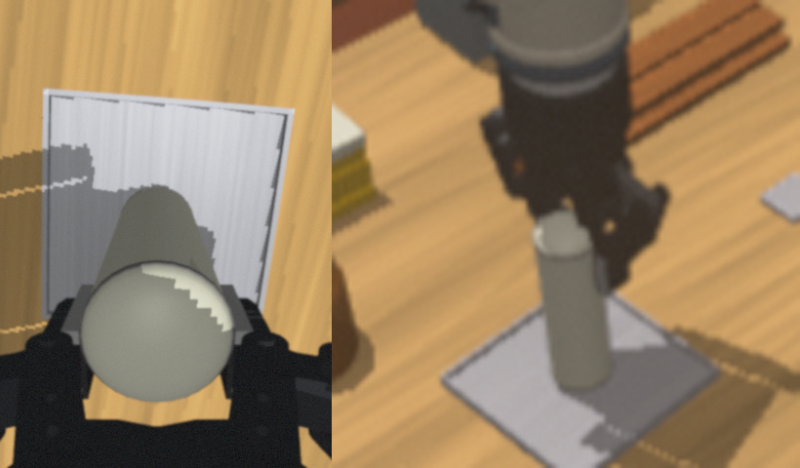

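Still upright and held, but not touching yet, as the force still equals the weight. I'll keep lowering.

Call:
drive_tool([
  [0, 0, 1, 0],
  [0, 0, 1, 0],
  [0, 0, 0, 0],
  [0, 0, 0, 0],
  [0, 0, 0, 0],
])

```text
clock: 16.07
tcp_pos: [0.5549, 0.218, 0.0912]
tool_rot: [0.649, 0.761, 0.001, 0.0]
ft_force: [-2.1, 0.9, 5.5]
opening: 0.0396
gripper_force: 12.8
```

Call:
drive_tool([
  [0, 0, 1, 0],
  [0, 0, 1, 0],
  [0, 0, 0, 0],
  [0, 0, 0, 0],
  [0, 0, 0, 0],
])

```text
clock: 16.48
tcp_pos: [0.5562, 0.2185, 0.0906]
tool_rot: [0.649, 0.761, 0.002, 0.001]
ft_force: [-1.3, 0.1, 15.0]
opening: 0.0397
gripper_force: 14.3
```

Call:
drive_tool([
  [0, 0, 1, 0],
  [0, 0, 1, 0],
  [0, 0, 0, 0],
  [0, 0, 0, 0],
  [0, 0, 0, 0],
])

```text
clock: 16.9
tcp_pos: [0.5547, 0.2179, 0.0867]
tool_rot: [0.649, 0.761, 0.0, 0.0]
ft_force: [0.2, 0.3, -0.5]
opening: 0.0398
gripper_force: 0.0
```

```bash
python3 st.py
python3 - <<'E'
from h import *
snap('wrist','w7.png'); snap('side','s7.png')
a=cv2.imread('pics/w7.png');b=cv2.imread('pics/s7.png')[190:310,180:300]
cv2.imwrite('pics/c7.png',cv2.resize(np.hstack([a[:,160:500],cv2.resize(b,(480,480),interpolation=2)]),(800,468)))
E
```

```text
{'clock': 16.9, 'tcp_pos': [0.5547, 0.2179, 0.0867], 'ft_force': [0.1962, 0.2937, -0.4543], 'ft_torque': [-0.028, 0.0074, -0.005], 'opening': 0.0398, 'gripper_force': 0.047}
tool shift to tray mm [ 9.5 -2.3 -0. ]
```

View pics/c7.png

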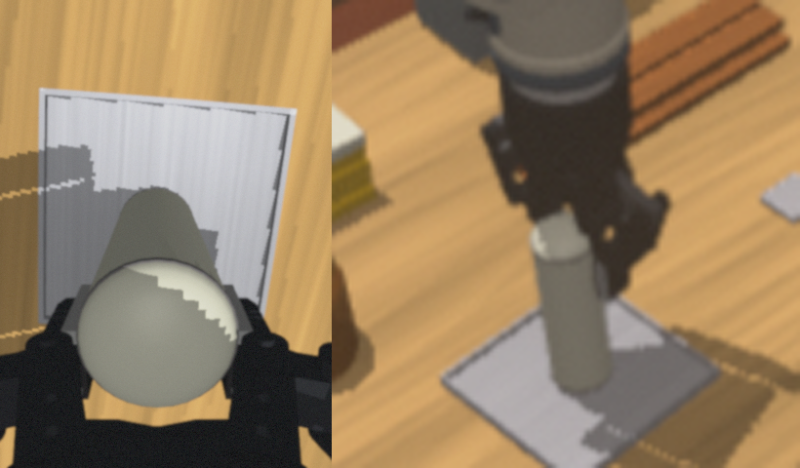

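The float stands upright on the tray, and the floor carried load while it was held. I'll open slowly.

Call:
drive_tool([
  [0, 0, 0, 0],
  [0, 0, 0, 0],
  [0, 0, 0, 0],
  [0, 0, 0, 0],
  [0, 0, 0, 0],
], fingers=0.0)

```text
clock: 17.42
tcp_pos: [0.5543, 0.2178, 0.0862]
tool_rot: [0.649, 0.761, -0.0, -0.0]
ft_force: [-0.2, -0.5, 0.8]
opening: 0.0431
gripper_force: 0.0
```

Call:
drive_tool([
  [0, 0, 0, 0],
  [0, 0, 0, 0],
  [0, 0, 0, 0],
  [0, 0, 0, 0],
  [0, 0, 0, 0],
], fingers=-0.4)

```text
clock: 17.83
tcp_pos: [0.5543, 0.2178, 0.0863]
tool_rot: [0.649, 0.761, -0.0, 0.0]
ft_force: [0.0, -0.4, -0.3]
opening: 0.06
gripper_force: 0.0
```

Call:
drive_tool([
  [0, 0, 0, 0],
  [0, 0, 0, 0],
  [0, 0, 0, 0],
  [0, 0, 0, 0],
  [0, 0, 0, 0],
], fingers=-1)

```text
clock: 18.25
tcp_pos: [0.5543, 0.2178, 0.0863]
tool_rot: [0.649, 0.761, -0.0, -0.0]
ft_force: [0.9, -0.6, -0.1]
opening: 0.0851
gripper_force: 0.0
```

Call:
drive_tool([
  [0, 0, -10, 0],
  [0, 0, -15, 0],
  [0, 0, -20, 0],
  [0, 0, -25, 0],
  [0, 0, -25, 0],
])

```text
clock: 18.67
tcp_pos: [0.554, 0.2177, 0.1827]
tool_rot: [0.649, 0.761, -0.0, -0.0]
ft_force: [1.2, 0.5, -0.5]
opening: 0.0857
gripper_force: 0.0
```

Call:
drive_tool([
  [0, 0, -20, 0],
  [0, 0, 0, 0],
  [0, 0, 0, 0],
  [0, 0, 0, 0],
  [0, 0, 0, 0],
])

```text
clock: 19.08
tcp_pos: [0.5535, 0.2175, 0.2002]
tool_rot: [0.649, 0.761, -0.001, -0.001]
ft_force: [-0.5, -0.4, -0.0]
opening: 0.0856
gripper_force: 0.0
```

```bash
python3 st.py
python3 - <<'E'
from h import *
snap('wrist','w8.png'); snap('side','s8.png')
a=cv2.imread('pics/w8.png');b=cv2.imread('pics/s8.png')[190:310,180:300]
cv2.imwrite('pics/c8.png',cv2.resize(np.hstack([a[:,160:500],cv2.resize(b,(480,480),interpolation=2)]),(800,468)))
E
```

```text
{'clock': 19.0833, 'tcp_pos': [0.5535, 0.2175, 0.2002], 'ft_force': [-0.4864, -0.4468, -0.0286], 'ft_torque': [-0.0122, 0.003, -0.0203], 'opening': 0.0856, 'gripper_force': 0.0}
tool shift to tray mm [ 9.8 -1.  -0. ]
```

View pics/c8.png

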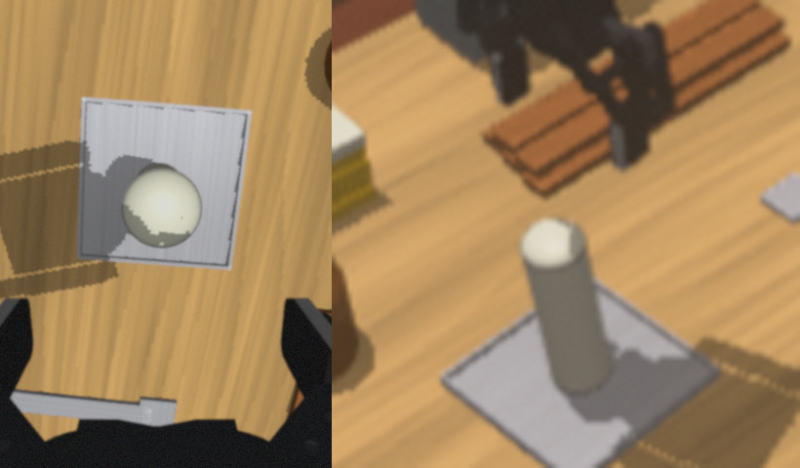

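The float stands free on the tray, possibly still rocking slightly. I'll wait, then check for motion and lean.

Call:
drive_tool([
  [0, 0, 0, 0],
  [0, 0, 0, 0],
  [0, 0, 0, 0],
  [0, 0, 0, 0],
  [0, 0, 0, 0],
])

```text
clock: 19.6
tcp_pos: [0.5543, 0.2178, 0.2012]
tool_rot: [0.649, 0.761, -0.0, -0.0]
ft_force: [0.8, -0.1, -0.6]
opening: 0.0854
gripper_force: 0.0
```

Call:
drive_tool([
  [0, 0, 0, 0],
  [0, 0, 0, 0],
  [0, 0, 0, 0],
  [0, 0, 0, 0],
  [0, 0, 0, 0],
])

```text
clock: 20.02
tcp_pos: [0.5543, 0.2178, 0.2014]
tool_rot: [0.649, 0.761, 0.0, 0.0]
ft_force: [0.1, -0.3, 0.5]
opening: 0.0853
gripper_force: 0.0
```

Call:
drive_tool([
  [0, 0, 0, 0],
  [0, 0, 0, 0],
  [0, 0, 0, 0],
  [0, 0, 0, 0],
  [0, 0, 0, 0],
])

```text
clock: 20.43
tcp_pos: [0.5544, 0.2178, 0.2013]
tool_rot: [0.649, 0.761, 0.0, 0.0]
ft_force: [0.4, 0.6, 0.7]
opening: 0.0854
gripper_force: 0.0
```

Run:
```python
from h import *
p=None
for i in range(8):
    im=snap('wrist','v%d.png'%i)
    if p is not None: print(round(float(cv2.absdiff(im,p)[90:260,280:380].mean()),2),end=' ')
    p=im
snap('side','s9.png')
a=cv2.imread('pics/v7.png');b=cv2.imread('pics/s9.png')[190:310,180:300]
cv2.imwrite('pics/c9.png',cv2.resize(np.hstack([a[:,160:500],cv2.resize(b,(480,480),interpolation=2)]),(800,468)))
```

```text
1.56 1.56 1.56 1.58 1.57 1.56 1.56
```

View pics/c9.png

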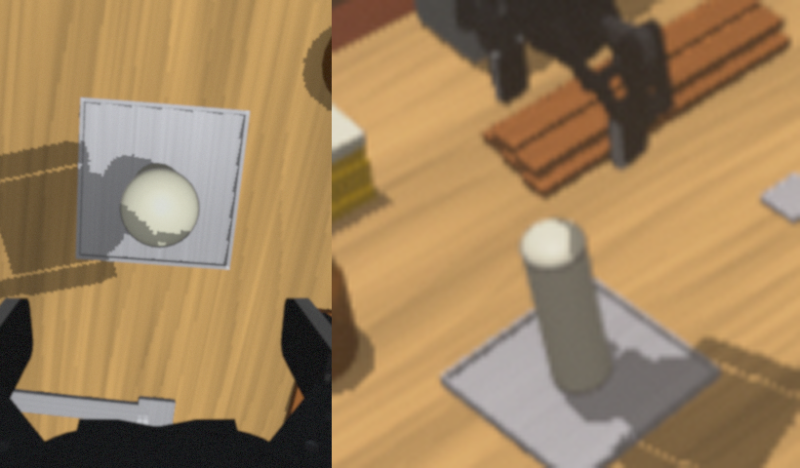

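The float is standing still: the frame differences are constant noise, and its position is unchanged. It's upright near the tray's centre and untouched, so I'm handing in.

```bash
python3 -c "
from rig import robot
print(robot.sign_off())"
```

```text
the job is handed in; nothing more can be done
None
```

The float stands by itself, heavy end down and about 10 mm from the tray's centre, with the gripper clear; the job is handed in, and no verdict came back.

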